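# Set the stirrer's speed and start it

### The arm

A 7-joint arm with a two-finger parallel gripper is mounted at the origin on a cart in front of the work surface, level with it; the furniture and walls round the work are solid. World frame = base frame: x ahead of the robot, y to its left, z up, the work surface at z = 0. Lengths are in m, angles in rad, forces in N, time in s.
With the tool pointing down it reaches from about 0.4 to 0.875 m from the base axis. Payload 19.3 kg.
Tool frame: the origin (TCP) lies at the very end of the fingers, on their centre line; the grasp point (between the pads) lies 19 mm behind it; x points along the fingers, y is the direction in which the jaws open and shut, and the axes are right-handed (so a half turn about x gives the same grasp; the last joint's range is limited). The gripper opens to 85 mm and grips with 20 to 120 N. Pads are 22 mm wide; open, the fingers measure 114 mm over their backs; the gripper's body (76 mm by 85 mm) begins 54 mm behind the grasp point. The pads swing forward as they close: fully open they stand 13 mm farther back than shut.
Start: joints at [-1.219, 0.521, -0.036, 1.599, 0.021, 1.021, -0.113], TCP at [0.256, 0.57, 0.231] pointing down, gripper open.
Joint ranges: [-2.91, 2.91], [-0.3, 2.13], [-1.5, 1.42], [0.17, 2.43], [-1.26, 4.41], [0.16, 1.93], [-2.52, 2.52]. Speed limits (rad/s): [1.89, 1.89, 2.39, 2.39, 3.01, 3.01, 3.01].

### API

Orientations are given as [roll, pitch, yaw] about the fixed x, y, z axes, in that order (R = Rz(yaw) Ry(pitch) Rx(roll)).
In Python, from workcell import bot, grab_frame, job_done gives the robot as it stands.
- The arm moves only by the shell command python3 -m pendant 'ROWS' [OPENING] [FORCE]. ROWS is JSON, a list of rows, each a list of 4 numbers: the shift along the tool's x, y, z in mm, then the turn about the tool's x in degrees. A call has 1 to 12 rows; each row shifts and turns the commanded pose from where the row before left it, along the tool's axes as they then stand; what a row does not reach is not made up. A row lasts 1/8 s, in which the tool goes at most 62.5 mm and 10.7 degrees, less where a joint would pass 70% of its speed; a pose out of reach is approached as far as the arm can. A call is refused whole if a number of a shift passes 62.5 or a number of a turn 10.7, either way. A call with a gripper value outside its range is refused whole. OPENING is the opening, from -1 (shut) to 1 (fully open), set as the call begins (- or left out, the last holds). The fingers move at their own pace and stop on an object; FORCE is the grip in N (left out, the last holds). Time passes only in rows, so rows that do not move let the fingers close. It gives the time, the measured TCP pose, the force and the opening at its end, in the units of the state.
- bot.observe(): the state, without advancing time (a new reading comes with each control period).
- grab_frame(name): name is "scene" or "top" or "wrist"; returns a dict with "img" (384x512x3 uint8, red, green, blue), "fovy" (degrees; the focal length in pixels is half the picture's height over the tangent of half this angle, whatever the lens; pixels are square), "cx", "cy" (the principal point, pixels), "R" (3x3) and "t" (3): a world point X has camera coordinates R X + t. Camera axes: x right, y down, z forward; pixel columns grow to the right and rows downward; lengths in m; the calibration is good to about 2 mm. A picture is of the moment at which its call begins. There is no depth.
- job_done(): hands the job in, once; it reports no verdict.
The state is a dict: "clock": time; "qpos": joint angles; "qd": joint speeds; "joint_efforts": joint torques, N m; "position": TCP position; "tool_rot": TCP orientation; "force": force on the tool from outside, world axes, zero at the start; "moment": the same for the moment, N m; "grip_width": finger opening in m.
Only numpy, scipy, OpenCV 4.12 (cv2) and the standard library are available. Lean on these libraries where they do the work, as an engineer would, in place of code of your own. Each camera call takes 0.05 s, during which the arm holds its last target.

### The job

The beaker on the heating stirrer is ready to be stirred: with a fingertip push the pointer of the speed selector clockwise, click by click, until it rests in position 5 (the fifth click after the off dot) without ever running past it, and then press the start button fully down and let it come up again. Push only, never pinch the selector or force it, and do not press start before the speed is set. Leave the round heat dial, the beaker and the things round the stirrer as they are.

Things in the scene. Friction and masses are not known exactly. Their poses are not given: they have to be found in the camera images.
- stirrer: White stirrer, fixed, 262 (x) by 250 (y) mm. Origin on the bench under its centre; x points from its front (robot's side) to its back, y to its left, z up. Front half: control deck 45 mm high, x -131 to 0 mm, with speed selector (right), heat dial (left), start button (between, near the front edge). Back half 60 mm high; its round metal plate (124 mm, centre x +68, top at 66) carries the beaker.
- speed_selector (a joint): Angle of the speed selector, rad: 0 = off (end stop), grows clockwise seen from above. Positions 0 to 7 are spring detents 0.5236 (30 degrees) apart: 5 reads 2.618, 7 (end stop) 3.665. Starts between 0 and 1.2 and snaps into the nearest of 0, 1, 2. Pushed past the crest midway to the next position it snaps there and stays; that takes 2 to 4 N at the pointer.
- selector_axis (a point): On the selector's vertical axis (stirrer x -74, y -62 mm), 21 mm above the deck. Black disc 80 mm across, its top 9 mm above the deck; central hub 18 mm across and one radial fin, the pointer, 8 mm thick, from hub to 42 mm from the axis; both rise to 33 mm above the deck. Marks on the deck 46 mm from the axis: a round dot for off, then seven bars for 1 to 7, each longer than the last.
- pointer_tip (a point): Outer end of the pointer fin, 42 mm from the axis, 21 mm above the deck; turns with the selector. At off the fin points 105 degrees anticlockwise (from above) from the stirrer's x axis, to the left and slightly to the front; in position 5 it points 45 degrees clockwise from that x axis, to the right and back.
- start_button (a joint): Start button: white round spring button 24 mm across in a grey housing, at x -102, y +18 mm of the stirrer. Value is its travel in m: 0 up, 0.006 fully down, which takes about 5 N. It comes up by itself.
- start_button_top (a point): Centre of the top face of the start button; it is pressed straight down.
- heat_dial (a joint): Angle in rad of the heat dial, a plain round black knob, 42 mm across and 18 mm high, at x -78, y +80 mm of the stirrer; turns freely, without clicks; not to be turned.
- heat_mark (a point): Point on the white line of the heat dial, 19 mm from its axis, on its top.
- beaker: Glass beaker, 53 mm across, 70 mm high, loose on the plate; origin at the centre of its underside, z up.
- petri: Petri dish with lid, 60 mm across, 15 mm high, loose on the bench to the right of the stirrer; origin at the centre of its underside.
- small_bottle: Small reagent bottle, 45 mm across, 92 mm high, loose on the bench to the left of the stirrer; origin at the centre of its underside.
- bung: Cream rubber stopper, 24 mm across, 22 mm high, loose on the bench to the left of the stirrer, near its front; origin at the centre of its underside.

How it is judged:
By the outcome, as a careful person would: the job done as asked, in the order asked, and still so for the second after the job is handed in, with the robot touching nothing.
It also fails if it takes over 61 s, if anything falls off the work surface, if the arm or the gripper's body presses on something with over 40 N, if the wrist force passes 120 N, or if a joint passes its speed limit or range.

## Working session

There is one attempt and no reset: what is moved stays moved. The work goes in short steps, Python scripts to look and compute and a shell command to move; the robot and the scene stay as the last step left them, time stands still between calls to the robot, and variables do not carry over. Pictures are saved under pics/ and viewed, and the job is handed in when it is done.

```bash
mkdir -p pics
cat > h.py <<'E'
import numpy as np, cv2
from workcell import bot, grab_frame, job_done
def K(f):
    h=f["img"].shape[0]; return h/2/np.tan(np.radians(f["fovy"])/2)
def ray(f,u,v,z):
    R=np.array(f["R"]);t=np.array(f["t"]);k=K(f)
    d=R.T@np.array([(u-f["cx"])/k,(v-f["cy"])/k,1]);c=-R.T@t
    return c+d*(z-c[2])/d[2]
def proj(f,X):
    p=np.array(f["R"])@np.array(X)+np.array(f["t"]);k=K(f)
    return p[0]/p[2]*k+f["cx"],p[1]/p[2]*k+f["cy"]
def save(f,n): cv2.imwrite("pics/"+n,cv2.cvtColor(f["img"],cv2.COLOR_RGB2BGR))
E
python3 - <<'E'
from h import *
import pickle
s=bot.observe();print(s)
F={}
for n in("scene","top","wrist"):
    f=grab_frame(n);F[n]=f;save(f,n+"0.png");print(n,f["fovy"],f["cx"],f["cy"],-np.array(f["R"]).T@f["t"])
pickle.dump(F,open("f0.pkl","wb"))
E
```

```text
{'clock': 0.0, 'qpos': array([-1.2191867 ,  0.5219884 , -0.03635783,  1.59995308,  0.0212019 ,
        1.02110505, -0.11276943]), 'qd': array([-8.53909388e-04, -1.94591275e-03,  1.47158949e-03,  9.44648840e-04,
        5.60087237e-05,  2.34930106e-04, -1.20479243e-03]), 'joint_efforts': array([-1.20758928e-04, -9.27100396e+01,  1.98000446e+00, -3.69920218e+01,
        1.78606447e-02,  8.35432496e-03, -3.20570621e-05]), 'position': array([0.25577126, 0.56992782, 0.23076102]), 'tool_rot': array([-1.51309222,  1.56972741, -1.93485487]), 'force': array([0.68002849, 0.49366158, 0.48979006]), 'moment': array([ 0.06845347,  0.06182792, -0.02754929]), 'grip_width': 0.0855696297338524}
scene 46.71513544056462 266.9382290985367 187.6846287923229 [ 0.27759291 -0.27115996  0.83851148]
top 57.2703221639017 256.0859994194797 196.44353646547648 [ 0.55393995 -0.02699264  0.91912319]
wrist 63.210367294387154 252.87569898526357 187.43562225821523 [0.18404673 0.60113496 0.37393064]
```

View pics/scene0.png

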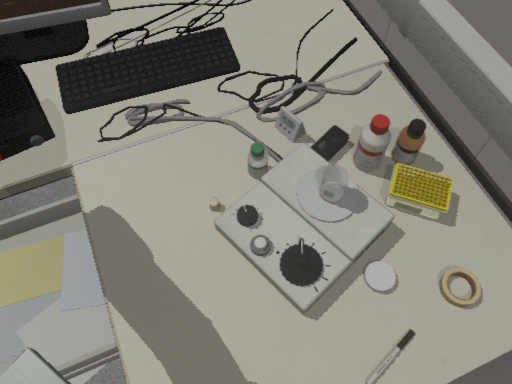

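View pics/top0.png

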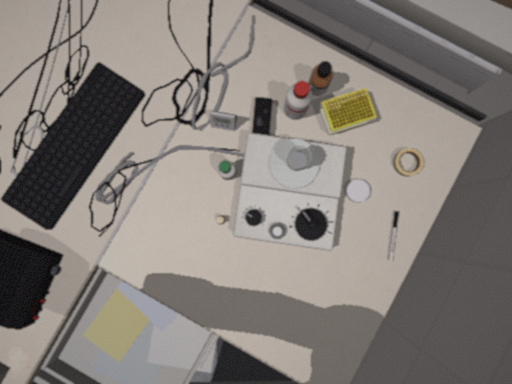

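Run:
```python
import pickle
from h import *
F=pickle.load(open("f0.pkl","rb"))
f=F["top"]; c=f["img"][120:260,210:380]; a=cv2.resize(c,None,fx=4.5,fy=4.2,interpolation=cv2.INTER_CUBIC)
cv2.imwrite("pics/tc.png",a[:,:,::-1])
f=F["scene"]; c=f["img"][140:310,200:400]; a=cv2.resize(c,None,fx=3.5,fy=3.5,interpolation=cv2.INTER_CUBIC)
cv2.imwrite("pics/sc.png",a[:,:,::-1])
for n,box in(("top",(285,200,335,245)),("scene",(275,235,330,290))):
    f=F[n];g=cv2.cvtColor(f["img"],cv2.COLOR_RGB2GRAY)
    x0,y0,x1,y1=box;m=(g[y0:y1,x0:x1]<60).astype(np.uint8)
    m=cv2.morphologyEx(m,cv2.MORPH_OPEN,np.ones((7,7)))
    cs,_=cv2.findContours(m,0,2);c=max(cs,key=cv2.contourArea)
    e=cv2.fitEllipse(c);u,v=e[0][0]+x0,e[0][1]+y0;print(n,u,v,e[1],ray(f,u,v,.054))
f=F["top"]
for q in((240,237),(333,248),(346,145),(248,135)):print(q,ray(f,*q,.045))
```

```text
top 311.3535957336426 225.17219161987305 (26.621397018432617, 30.95598793029785) [ 0.54929479 -0.15763901  0.054     ]
scene 300.8185234069824 265.3347969055176 (37.6453742980957, 41.828208923339844) [ 0.55018789 -0.15837266  0.054     ]
(240, 237) [0.52287956 0.01801758 0.045     ]
(333, 248) [ 0.49240851 -0.21067634  0.045     ]
(346, 145) [ 0.74910391 -0.25182816  0.045     ]
(248, 135) [ 0.77894167 -0.00531776  0.045     ]
```

View pics/tc.png

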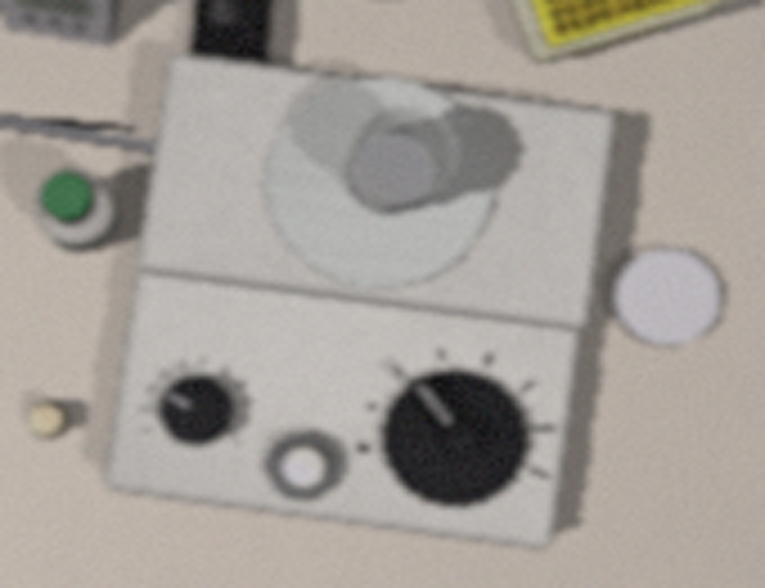

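View pics/sc.png

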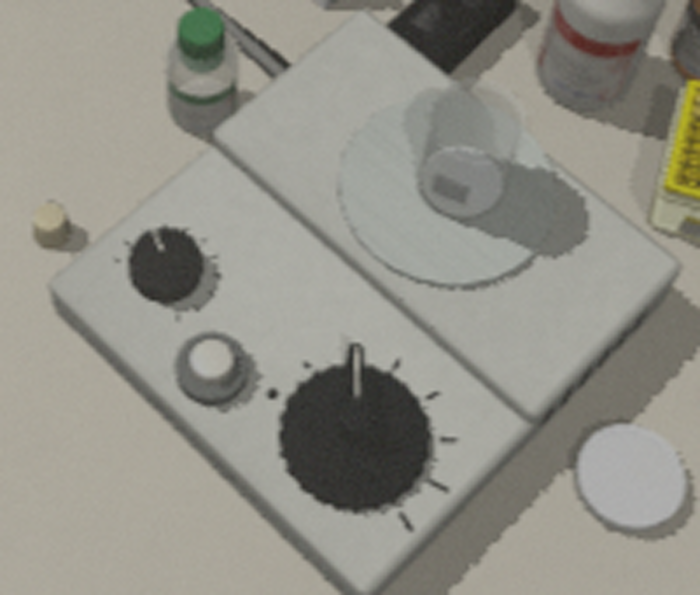

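Run:
```python
import pickle
from h import *
from scipy.optimize import least_squares
from scipy.spatial.transform import Rotation as Ro
F=pickle.load(open("f0.pkl","rb"))
T=lambda u,v:(210+(u+.5)/4.5-.5,120+(v+.5)/4.2-.5); S=lambda u,v:(200+u/3.5-.4,140+v/3.5-.4)
mk=lambda k,r=46:(-.074+r/1e3*np.cos(np.radians(105-30*k)),-.062+r/1e3*np.sin(np.radians(105-30*k)),.045)
obs=[("top",(311.35,225.17),(-.074,-.062,.054)),("scene",(300.8,265.33),(-.074,-.062,.054)),
("top",T(363,447),mk(0)),("scene",S(273,393),mk(0)),
("top",T(195,408),(-.078,.08,.063)),("scene",S(166,263),(-.078,.08,.058)),
("top",T(111,488),(-.131,.125,.045)),("top",T(550,545),(-.131,-.125,.045)),
("top",T(174,60),(.131,.125,.06)),("top",T(612,112),(.131,-.125,.06)),
("scene",S(365,12),(.131,.125,.06)),("scene",S(680,268),(.131,-.125,.06)),]
def W(p,P):
    c,s=np.cos(p[2]),np.sin(p[2]);return np.array([p[0]+c*P[0]-s*P[1],p[1]+s*P[0]+c*P[1],P[2]])
def res(p): return np.concatenate([np.array(proj(F[n],W(p,P)))-uv for n,uv,P in obs])
r=least_squares(res,[.63,-.11,-.13],loss="soft_l1");p=r.x
print(p,np.degrees(p[2]));print(res(p).reshape(-1,2).round(1).tolist())
np.save("p.npy",p)
ax=W(p,(-.074,-.062,.054));b=W(p,(-.102,.018,.06));print(ax,b)
for n,u in(("top",T(433,405)),("scene",S(356,348))):print(n,ray(F[n],*u,.078)-ax)
# button top height by triangulation
A=[];bb=[]
for n,u in(("top",T(302,467)),("scene",S(214,358))):
    f=F[n];c=-f["R"].T@f["t"];d=ray(f,*u,0)-c;d/=np.linalg.norm(d);M=np.eye(3)-np.outer(d,d);A.append(M);bb.append(M@c)
print("btn",np.linalg.lstsq(np.vstack(A),np.hstack(bb),rcond=None)[0])
s=bot.observe();print(Ro.from_euler("xyz",s["tool_rot"]).as_matrix().round(3))
# fin direction in top via bright pixels
print("fin dirs top", np.degrees(np.arctan2(*(ray(F["top"],*T(420,386),.078)-ray(F["top"],*T(449,424),.078))[1::-1])-p[2]))
print("fin dirs scene", np.degrees(np.arctan2(*(ray(F["scene"],*S(354,347),.078)-ray(F["scene"],*S(358,395),.078))[1::-1])-p[2]))
```

```text
[ 0.63438139 -0.10715189 -0.16763883] -9.604997367471633
[[-0.7, -0.7], [-0.8, -1.1], [1.4, 0.4], [0.8, 2.1], [0.1, 0.5], [-0.7, 0.3], [-2.4, 0.0], [0.4, 1.9], [-0.3, -2.6], [2.2, -0.1], [-0.6, -2.2], [2.1, -0.2]]
[ 0.55107377 -0.15593549  0.054     ] [ 0.53681467 -0.07238504  0.06      ]
top [0.02025863 0.01447768 0.024     ]
scene [0.0336827  0.02204275 0.024     ]
btn [ 0.53811684 -0.0730005   0.06723312]
[[-0.     0.409  0.912]
 [-0.001  0.912 -0.409]
 [-1.    -0.001  0.   ]]
fin dirs top 43.75308683498254
fin dirs scene 48.111602080812766
```

```bash
python3 -m pendant '[[0,-20,22,0],[0,-40,45,0],[0,-41,46,0],[0,-41,46,0],[0,-41,46,0],[0,-41,46,0],[0,-41,46,0],[0,-41,46,0],[0,-41,46,0],[0,-41,46,0],[0,-41,46,0],[0,-41,46,0]]' -1 20
python3 - <<'E'
from h import *
f=grab_frame("wrist");save(f,"w1.png");import pickle;pickle.dump(f,open("w1.pkl","wb"))
from scipy.spatial.transform import Rotation as Ro
s=bot.observe();print(s["clock"],s["position"],s["qpos"].round(2),Ro.from_euler("xyz",s["tool_rot"]).as_matrix().round(3))
E
```

```text
clock: 1.65
position: [0.5448, -0.0762, 0.2313]
tool_rot: [1.298, 1.571, 0.877]
force: [1.0, -0.1, -0.8]
grip_width: 0.0002
1.7 [ 0.54648243 -0.08443406  0.23140192] [-0.1   0.41  0.2   1.8  -0.09  0.93  1.28] [[ 0.001  0.415  0.91 ]
 [-0.004  0.91  -0.415]
 [-1.    -0.003  0.003]]
```

View pics/w1.png

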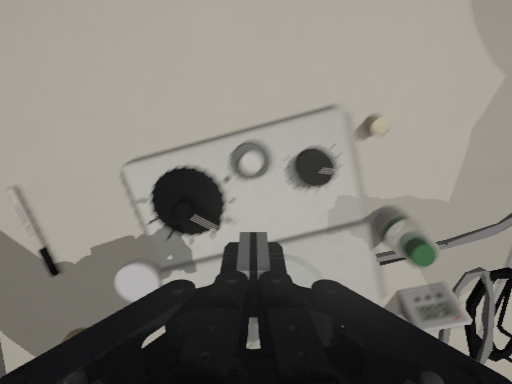

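```bash
python3 -m pendant '[[0,0,0,10],[0,0,0,10],[0,0,0,10],[0,0,0,0],[0,0,0,0]]'
python3 - <<'E'
from h import *
f=grab_frame("wrist");save(f,"w2.png");import pickle;pickle.dump(f,open("w2.pkl","wb"))
a=cv2.resize(f["img"],None,fx=1.5,fy=1.5,interpolation=cv2.INTER_CUBIC);cv2.imwrite("pics/w2b.png",a[:,:,::-1])
from scipy.spatial.transform import Rotation as Ro
s=bot.observe();print(s["clock"],s["position"],s["qpos"].round(2),Ro.from_euler("xyz",s["tool_rot"]).as_matrix().round(3))
E
```

```text
clock: 2.33
position: [0.5442, -0.0742, 0.2312]
tool_rot: [-2.015, 1.571, -2.956]
force: [0.6, -1.2, -0.1]
grip_width: -0.0003
2.375 [ 0.54422403 -0.07430464  0.23125117] [-0.21  0.42  0.32  1.81 -0.16  0.93  0.81] [[-0.     0.809  0.588]
 [ 0.     0.588 -0.809]
 [-1.    -0.    -0.   ]]
```

View pics/w2b.png

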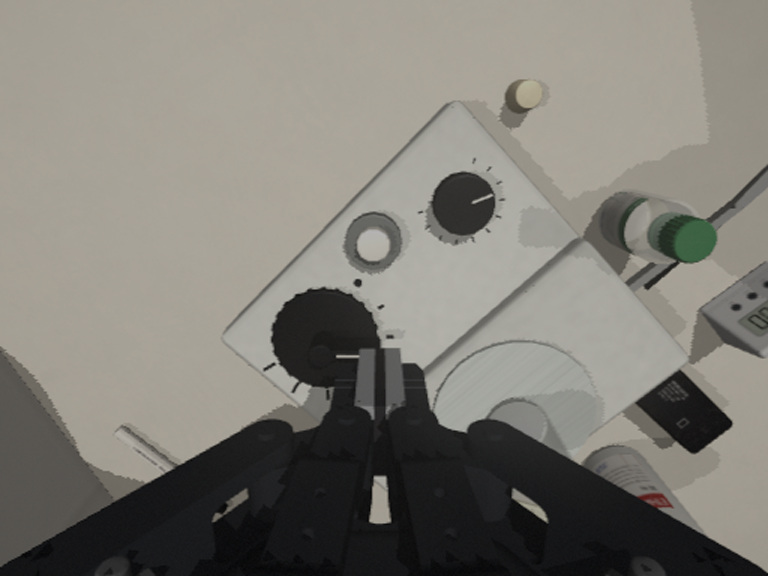

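Run:
```python
from h import *
import pickle
from scipy.optimize import least_squares
f=pickle.load(open("w2.pkl","rb"));F=pickle.load(open("f0.pkl","rb"));F["wrist"]=f
q=lambda u,v:((u+.5)/1.5-.5,(v+.5)/1.5-.5)
g=cv2.cvtColor(f["img"],cv2.COLOR_RGB2GRAY)
# disc top rim, left side unobstructed: eyeballed circle fit via rays of mask boundary
m=(g<60).astype(np.uint8);m[232:]=0;m[:,:170]=0;m[:,262:]=0
cs,_=cv2.findContours(m,0,cv2.CHAIN_APPROX_NONE)
c=max(cs,key=cv2.contourArea)[:,0,:]
P=np.array([ray(f,u,v,.054)[:2] for u,v in c if v<230 and u<252])
r=least_squares(lambda a:np.hypot(*(P-a[:2]).T)-.040,[.55,-.157],loss="soft_l1",f_scale=.0005);print("disc",r.x,len(P))
T=lambda u,v:(210+(u+.5)/4.5-.5,120+(v+.5)/4.2-.5); S=lambda u,v:(200+(u+.5)/3.5-.5,140+(v+.5)/3.5-.5)
print("btn w",ray(f,*q(372,244),.067),"top",ray(F["top"],*T(302,467),.067),"sc",ray(F["scene"],*S(214,358),.067))
print("dot w",ray(f,*q(358,282),.045),"top",ray(F["top"],*T(363,447),.045),"sc",ray(F["scene"],*S(273,393),.045))
print("dial w",ray(f,*q(463,204),.063),"top",ray(F["top"],*T(197,409),.063),"sc",ray(F["scene"],*S(167,264),.063))
for k,u in((1,(381,306)),(6,(296,385)),(7,(270,369))):
  print(k,ray(f,*q(*u),.045))
print("hub",ray(f,*q(321,355),.078))
print("corner",ray(f,*q(222,337),.045),ray(f,*q(455,101),.045))
p=np.load("p.npy");print(p)
A=[];bb=[]
for n,u in(("top",T(302,467)),("scene",S(214,358)),("wrist",q(372,244))):
    h=F[n];c=-h["R"].T@h["t"];d=ray(h,*u,0)-c;d/=np.linalg.norm(d);M=np.eye(3)-np.outer(d,d);A.append(M);bb.append(M@c)
print("btn",np.linalg.lstsq(np.vstack(A),np.hstack(bb),rcond=None)[0])
```

```text
disc [ 0.55221901 -0.15641106] 107
btn w [ 0.53601083 -0.07342807  0.067     ] top [ 0.53712759 -0.07186299  0.067     ] sc [ 0.53917358 -0.0741942   0.067     ]
dot w [ 0.54719635 -0.10727273  0.045     ] top [ 0.54790419 -0.10680699  0.045     ] sc [ 0.5492532  -0.10659832  0.045     ]
dial w [ 0.56942415 -0.01664163  0.063     ] top [ 0.57134593 -0.01604922  0.063     ] sc [ 0.57015256 -0.0185886   0.063     ]
1 [ 0.57211496 -0.11257525  0.045     ]
6 [ 0.55701978 -0.20665827  0.045     ]
7 [ 0.53274433 -0.20674419  0.045     ]
hub [ 0.5523073  -0.15685735  0.078     ]
corner [ 0.48833398 -0.20509915  0.045     ] [0.52657637 0.03243671 0.045     ]
[ 0.63438139 -0.10715189 -0.16763883]
btn [ 0.53731893 -0.07319125  0.0676756 ]
```

```bash
python3 -m pendant '[[0,-6,21,0],[0,-6.5,22,0],[40,0,0,0],[40,0,0,0],[40,0,0,0],[0,0,0,0],[0,0,0,0]]'
python3 - <<'E'
from h import *
f=grab_frame("scene");c=f["img"][170:310,220:380];cv2.imwrite("pics/s3.png",cv2.resize(c,None,fx=4,fy=4,interpolation=cv2.INTER_CUBIC)[:,:,::-1])
f=grab_frame("wrist");save(f,"w3.png")
s=bot.observe();print(s["position"],s["force"])
E
```

```text
clock: 3.25
position: [0.5599, -0.1168, 0.1127]
tool_rot: [0.843, 1.57, -0.102]
force: [0.8, 0.5, 0.9]
grip_width: 0.0002
[ 0.56019805 -0.1167389   0.11302823] [ 0.80171261  0.56246036 -0.37987157]
```

View pics/s3.png

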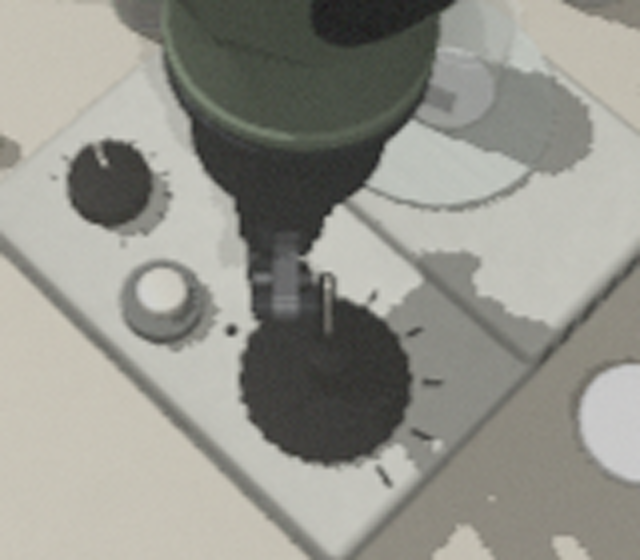

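View pics/w3.png

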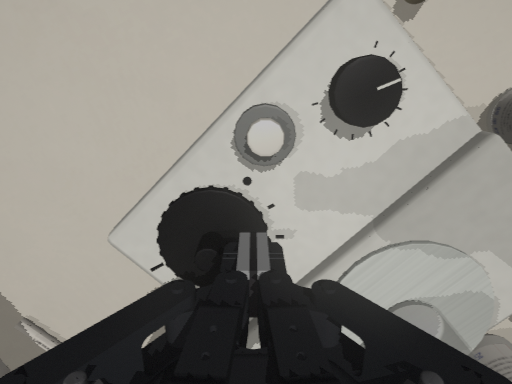

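```bash
cat > look.py <<'E'
from h import *
import sys
f=grab_frame("scene");c=f["img"][170:310,220:380];cv2.imwrite("pics/%s.png"%sys.argv[1],cv2.resize(c,None,fx=4,fy=4,interpolation=cv2.INTER_CUBIC)[:,:,::-1])
from scipy.spatial.transform import Rotation as Ro
s=bot.observe();R=Ro.from_euler("xyz",s["tool_rot"]).as_matrix()
d=R.T@(s["position"]-np.array([.5515,-.1565,.054]))*1e3
yaw=np.degrees(np.arctan2(R[1,1],R[0,1]))
print("rel axis in tool",d.round(1),"yaw y (fin ang if flush)",yaw.round(1),"=stirrer",(yaw+9.4).round(1),"F tool",(R.T@s["force"]).round(1),"t",s["clock"])
E
python3 -m pendant '[[25,0,0,0],[26,0,0,0],[0,0,0,0],[0,0,4,0],[0,0,4,0],[0,0,2,0],[0,0,0,0]]'; python3 look.py s4
```

```text
clock: 4.22
position: [0.5653, -0.1249, 0.0606]
tool_rot: [0.646, 1.57, -0.3]
force: [0.2, 0.4, 0.2]
grip_width: 0.0
rel axis in tool [ -6.5  29.7 -17.8] yaw y (fin ang if flush) 35.8 =stirrer 45.2 F tool [ 0.4 -0.  -0.3] t 4.275
```

View pics/s4.png

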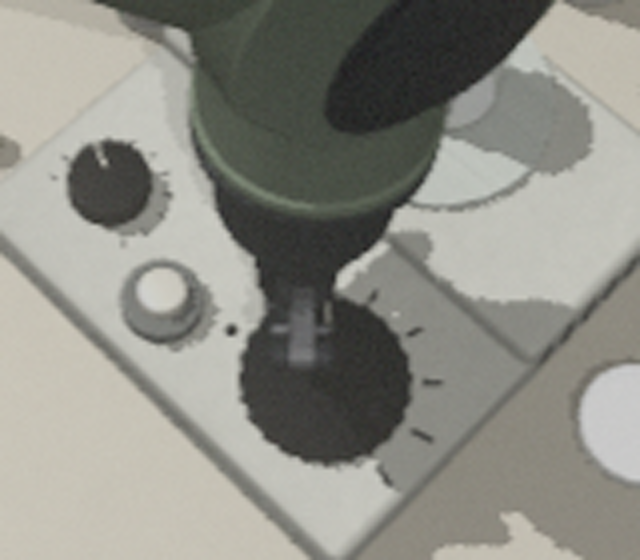

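```bash
python3 -m pendant '[[0,0,1.5,0],[0,0,1.3,0],[0,0.7,1.6,3],[0,0.7,1.6,3],[0,0.7,1.6,3],[0,0,0,0]]'; python3 look.py s5; python3 -m pendant '[[0,0.7,1.6,3],[0,0.7,1.6,3],[0,0,0,0]]'; python3 look.py s6
```

```text
clock: 5.03
position: [0.5712, -0.1297, 0.0602]
tool_rot: [-1.358, 1.571, -2.46]
force: [-0.0, 0.7, -0.0]
grip_width: 0.0002
rel axis in tool [ -6.2  29.7 -14.9] yaw y (fin ang if flush) 26.9 =stirrer 36.3 F tool [-0.1 -0.  -0.4] t 5.075
clock: 5.45
position: [0.5738, -0.1322, 0.0603]
tool_rot: [-0.503, 1.571, -1.709]
force: [-0.1, -0.1, -0.6]
grip_width: 0.0002
rel axis in tool [ -6.3  29.5 -14.8] yaw y (fin ang if flush) 20.9 =stirrer 30.3 F tool [ 0.3 -0.2  1. ] t 5.5
```

View pics/s6.png

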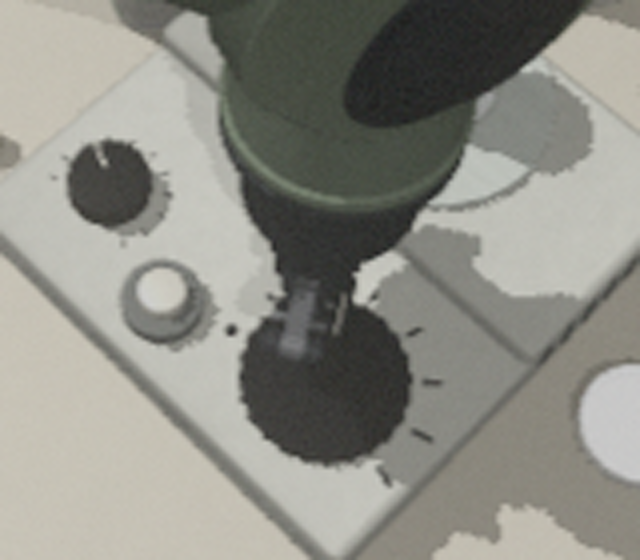

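```bash
python3 -m pendant '[[0,0.7,1.6,3],[0,0.7,1.6,3],[0,0,0,0]]'; python3 look.py s7
```

```text
clock: 5.88
position: [0.5762, -0.1347, 0.0603]
tool_rot: [-0.452, 1.571, -1.763]
force: [0.3, 0.6, -0.3]
grip_width: -0.0
rel axis in tool [ -6.3  29.4 -14.7] yaw y (fin ang if flush) 14.9 =stirrer 24.3 F tool [-0.  -0.8  0.7] t 5.925
```

View pics/s7.png

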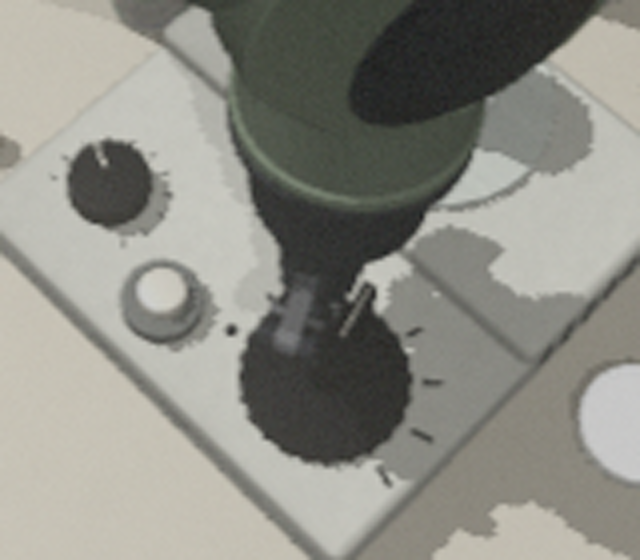

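```bash
python3 -m pendant '[[0,0.8,1.6,3],[0,0.8,1.6,3],[0,0.8,1.6,3],[0,0.8,1.6,3],[0,0.8,1.6,3],[0,0.8,1.6,3],[0,0.8,1.6,3],[0,0.8,1.6,3],[0,0,0,0]]'; python3 look.py s8;  python3 -m pendant '[[0,0.8,1.6,3],[0,0.8,1.6,3],[0,0,0,0]]'; python3 look.py s9
```

```text
clock: 7.05
position: [0.5835, -0.1472, 0.0603]
tool_rot: [0.35, 1.57, -1.382]
force: [-0.9, 0.1, 0.3]
grip_width: -0.0
rel axis in tool [ -6.3  30.1 -14.4] yaw y (fin ang if flush) -9.2 =stirrer 0.2 F tool [ 0.1 -0.5  0.6] t 7.1
clock: 7.48
position: [0.5845, -0.1504, 0.0603]
tool_rot: [0.447, 1.57, -1.387]
force: [0.3, 0.2, -0.5]
grip_width: -0.0003
rel axis in tool [ -6.3  30.2 -14.6] yaw y (fin ang if flush) -15.1 =stirrer -5.7 F tool [0.3 0.7 0.7] t 7.525
```

View pics/s8.png

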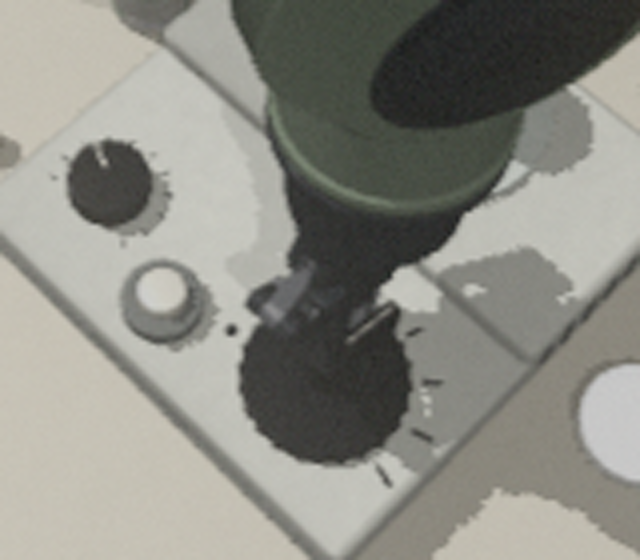

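View pics/s9.png

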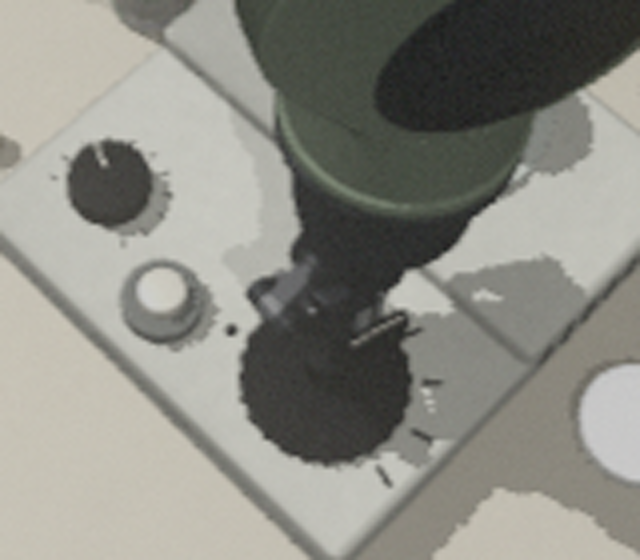

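```bash
cat > finp.py <<'E'
from h import *
import pickle
F=pickle.load(open("f0.pkl","rb"));f=F["scene"]
for a in (45,30,15,0,-8,-15,-30,-37,-45,-52,-60):
    w=np.radians(a-9.4);o=[]
    for r in(.012,.042):
        u,v=proj(f,(.5515+r*np.cos(w),-.1565+r*np.sin(w),.078));o.append(((u-220+.5)*4,(v-170+.5)*4))
    (a1,b1),(a2,b2)=o;print(a,np.round(o).tolist(),"img ang",np.degrees(np.arctan2(b1-b2,a2-a1)).round(1))
E
python3 finp.py
```

```text
45 [[327.0, 335.0], [325.0, 274.0]] img ang 91.6
30 [[334.0, 336.0], [349.0, 278.0]] img ang 75.7
15 [[340.0, 339.0], [371.0, 286.0]] img ang 59.6
0 [[346.0, 343.0], [390.0, 300.0]] img ang 43.8
-8 [[348.0, 346.0], [399.0, 309.0]] img ang 35.5
-15 [[350.0, 348.0], [406.0, 318.0]] img ang 28.4
-30 [[353.0, 354.0], [416.0, 339.0]] img ang 13.6
-37 [[354.0, 357.0], [419.0, 349.0]] img ang 6.8
-45 [[354.0, 361.0], [420.0, 362.0]] img ang -0.8
-52 [[354.0, 364.0], [420.0, 372.0]] img ang -7.4
-60 [[353.0, 367.0], [418.0, 385.0]] img ang -14.9
```

```bash
python3 -m pendant '[[0,0.8,1.6,3],[0,0.8,1.6,3],[0,0.8,1.6,3],[0,0.8,1.6,3],[0,0.8,1.6,3],[0,0.8,1.6,3],[0,0.8,1.6,3],[0,0.8,1.6,3],[0,0,0,0]]'; python3 look.py s10;  python3 -m pendant '[[0,0.8,1.6,3],[0,0,0,0]]'; python3 look.py s11
```

```text
clock: 8.65
position: [0.5846, -0.1645, 0.0603]
tool_rot: [-0.254, 1.571, -2.507]
force: [-0.0, -0.9, 0.6]
grip_width: 0.0004
rel axis in tool [ -6.3  30.8 -14.7] yaw y (fin ang if flush) -39.0 =stirrer -29.6 F tool [ 0.2 -0.3  0.4] t 8.7
clock: 8.95
position: [0.5842, -0.1663, 0.0603]
tool_rot: [0.26, 1.571, -2.045]
force: [-0.2, 0.3, 0.6]
grip_width: 0.0002
rel axis in tool [ -6.3  30.8 -14.8] yaw y (fin ang if flush) -42.0 =stirrer -32.6 F tool [-0.3 -0.2 -0.5] t 9.0
```

View pics/s10.png

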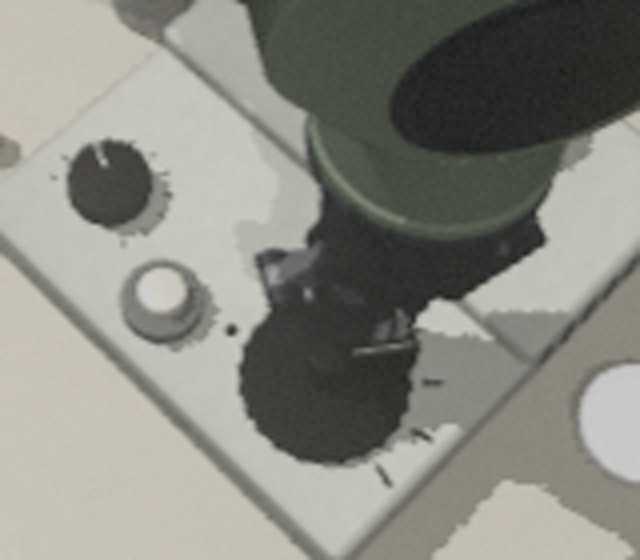

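View pics/s11.png

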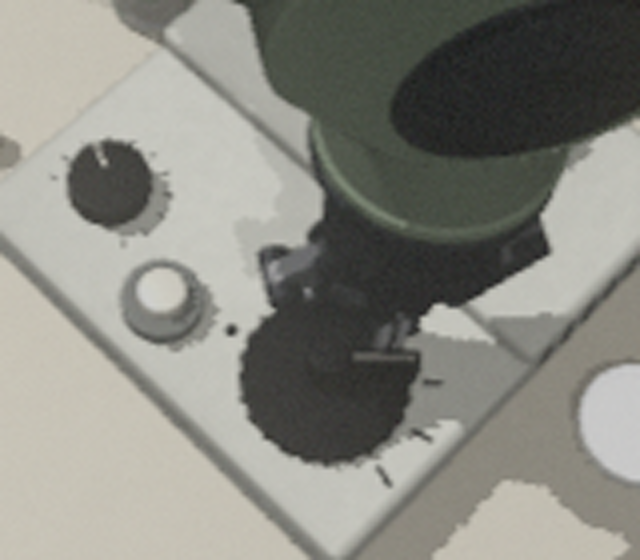

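```bash
python3 -m pendant '[[0,0,-5,0],[0,0,-8,0],[-20,0,0,0],[-40,0,0,0],[-40,0,0,0],[0,0,0,0],[0,0,0,0]]'; python3 look.py s12
```

```text
clock: 9.88
position: [0.593, -0.1564, 0.1608]
tool_rot: [2.704, 1.57, 0.398]
force: [-0.6, -0.0, -0.5]
grip_width: -0.0003
rel axis in tool [-106.2   30.4  -27.7] yaw y (fin ang if flush) -42.2 =stirrer -32.8 F tool [-0.7 -0.4 -0.2] t 9.925
```

View pics/s12.png

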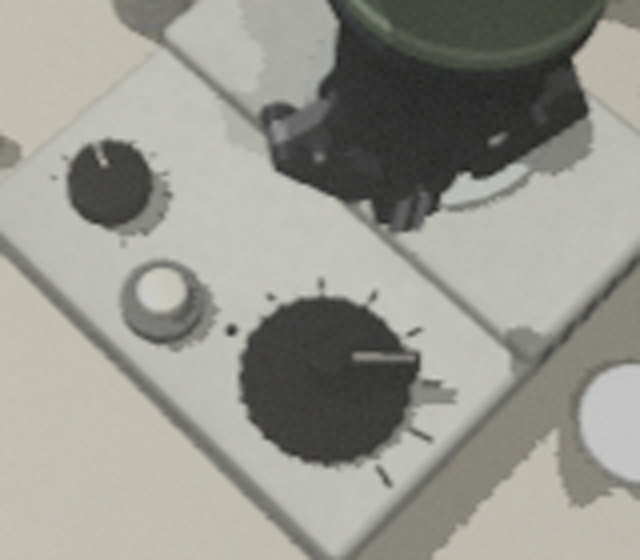

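```bash
python3 -m pendant '[[0,-32,-8,0],[0,-33,-8,0],[0,-32,-8.5,0],[0,0,0,0],[35,0,0,0],[35,0,0,0],[0,0,0,0],[0,0,0,0]]'; python3 look.py s13
python3 - <<'E'
from h import *
f=grab_frame("top");c=f["img"][120:260,210:380];cv2.imwrite("pics/t13.png",cv2.resize(c,None,fx=4,fy=4)[:,:,::-1])
f=grab_frame("wrist");save(f,"w13.png")
E
```

```text
clock: 10.92
position: [0.5379, -0.0741, 0.0912]
tool_rot: [1.524, 1.57, -0.783]
force: [-0.2, 0.8, 0.5]
grip_width: -0.0001
rel axis in tool [-37.5 -65.3 -52.3] yaw y (fin ang if flush) -42.2 =stirrer -32.8 F tool [ 0.4 -0.   0.6] t 10.975
```

View pics/s13.png

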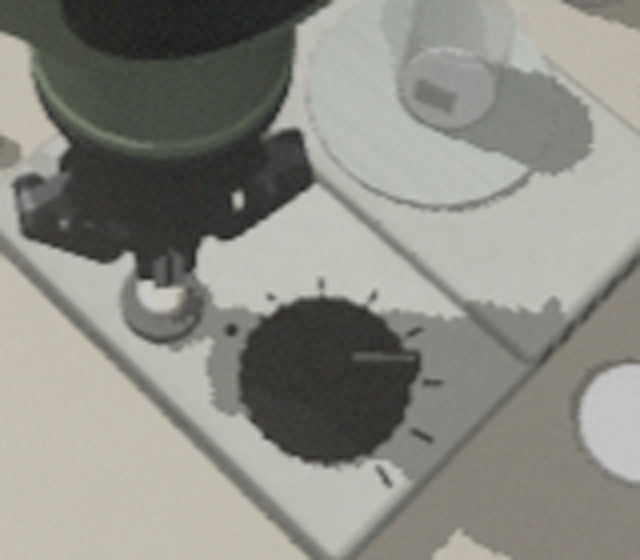

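View pics/w13.png

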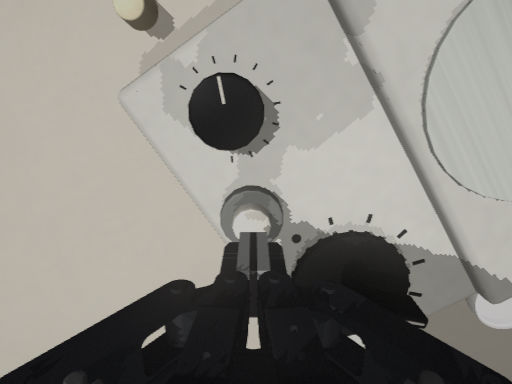

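```bash
python3 -m pendant '[[10,0,0,0],[9,0,0,0],[0,0,0,0],[0,0,0,0]]'; for i in 1; do python3 -m pendant '[[2,0,0,0],[2,0,0,0],[0,0,0,0]]'; done;  python3 -m pendant '[[2,0,0,0],[0,0,0,0]]'; python3 look.py s14
```

```text
clock: 11.58
position: [0.5375, -0.0735, 0.0713]
tool_rot: [-0.062, 1.571, -2.369]
force: [0.4, 0.1, -0.2]
grip_width: 0.0
clock: 11.95
position: [0.5376, -0.0733, 0.0672]
tool_rot: [-1.02, 1.571, 2.957]
force: [-0.3, 0.1, 0.2]
grip_width: 0.0001
clock: 12.2
position: [0.5376, -0.0733, 0.0653]
tool_rot: [2.548, 1.571, 0.241]
force: [0.0, 0.4, 2.2]
grip_width: -0.0004
rel axis in tool [-11.3 -66.1 -52.3] yaw y (fin ang if flush) -42.2 =stirrer -32.8 F tool [-2.4  0.3 -0.1] t 12.25
```

View pics/s14.png

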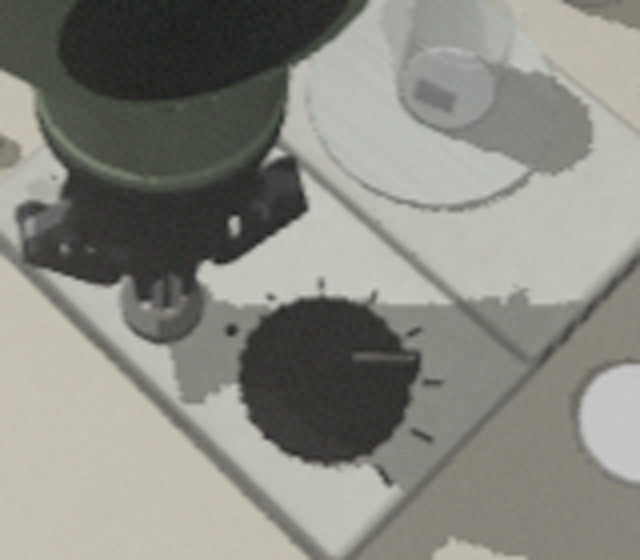

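Contact at about z 0.066. I'll press on in small steps, watching the force.

```bash
python3 -m pendant '[[1.5,0,0,0],[1.5,0,0,0],[0,0,0,0]]';  python3 -m pendant '[[1,0,0,0],[0,0,0,0]]';python3 -m pendant '[[1,0,0,0],[0,0,0,0]]'
```

```text
clock: 12.62
position: [0.5376, -0.0733, 0.0623]
tool_rot: [1.876, 1.571, -0.431]
force: [-0.2, -0.8, 4.6]
grip_width: 0.0004
clock: 12.88
position: [0.5376, -0.0733, 0.0613]
tool_rot: [2.111, 1.571, -0.196]
force: [-0.0, -0.1, 4.7]
grip_width: 0.0001
clock: 13.12
position: [0.5377, -0.0734, 0.0609]
tool_rot: [3.026, 1.57, 0.719]
force: [-3.3, 1.0, 18.4]
grip_width: 0.0001
```

```bash
python3 -m pendant '[[0.4,0,0,0],[0,0,0,0],[0,0,0,0]]'; python3 look.py s15
python3 - <<'E'
from h import *
f=grab_frame("wrist");c=f["img"][150:290,180:330];cv2.imwrite("pics/w15.png",cv2.resize(c,None,fx=4,fy=4,interpolation=cv2.INTER_CUBIC)[:,:,::-1])
E
```

```text
clock: 13.5
position: [0.5377, -0.0734, 0.0607]
tool_rot: [2.981, 1.57, 0.674]
force: [-5.1, 1.4, 24.9]
grip_width: -0.0
rel axis in tool [ -6.7 -66.  -52.3] yaw y (fin ang if flush) -42.2 =stirrer -32.8 F tool [-25.3  -5.    1.8] t 13.55
```

View pics/w15.png

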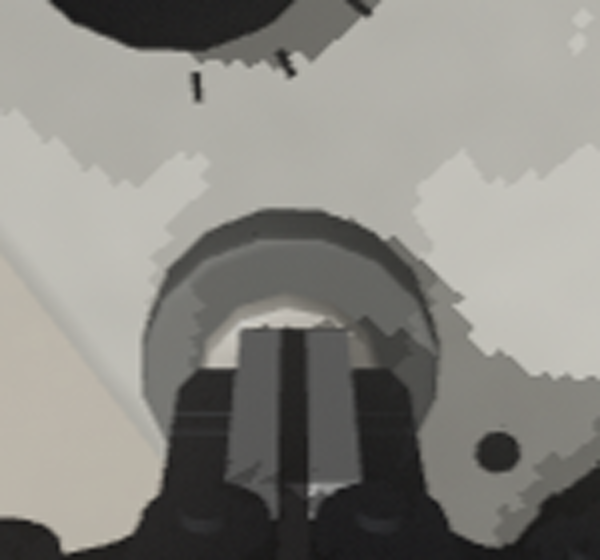

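View pics/s15.png

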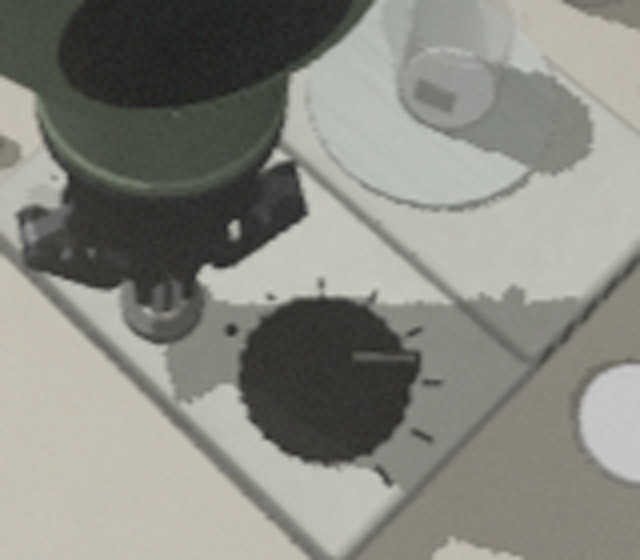

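Run:
```python
from h import *
f=grab_frame("wrist")
# columns along image centre x of housing; crop->px : 180+u/4,150+v/4
q=lambda u,v:(180+(u+.5)/4-.5,150+(v+.5)/4-.5)
Rz=np.array([-.672,-.741,0])
b=np.array([.5373,-.073,0])
base=ray(f,*q(290,210),.045)
print("base point z-offset",(base-b)@Rz*1e3)
for h in(.048,.050,.052,.054,.056,.058,.060):
    top=ray(f,*q(290,239),h); l=ray(f,*q(145,350),h);r=ray(f,*q(437,350),h)
    bl=ray(f,*q(203,360),h);br=ray(f,*q(380,360),h)
    e=ray(f,*q(290,300),h)
    print(h,"rim",((top-b)@Rz*1e3).round(1),"housing width",(np.linalg.norm(l-r)*1e3).round(1),"inner width",(np.linalg.norm(bl-br)*1e3).round(1),"inner edge",((e-b)@Rz*1e3).round(1),"ctr",((bl+br)/2-b).round(4))
s=bot.observe();print((s["position"]-b)@Rz*1e3)
for h in (.0607,):
    print("pad face",(ray(f,*q(290,328),h)-b)@Rz*1e3, "width",np.linalg.norm(ray(f,*q(240,328),h)-ray(f,*q(350,328),h)),"black", np.linalg.norm(ray(f,*q(180,370),h)-ray(f,*q(412,370),h)),(ray(f,*q(300,370),h)-b)@Rz*1e3)
```

```text
base point z-offset -17.902229636396104
0.048 rim -14.9 housing width 40.4 inner width 24.5 inner edge -5.9 ctr [-0.0016 -0.0029  0.048 ]
0.05 rim -15.7 housing width 39.9 inner width 24.2 inner edge -6.8 ctr [-0.0009 -0.0021  0.05  ]
0.052 rim -16.5 housing width 39.3 inner width 23.9 inner edge -7.8 ctr [-0.0002 -0.0013  0.052 ]
0.054 rim -17.3 housing width 38.8 inner width 23.6 inner edge -8.7 ctr [ 0.0005 -0.0006  0.054 ]
0.056 rim -18.1 housing width 38.3 inner width 23.3 inner edge -9.6 ctr [0.0012 0.0002 0.056 ]
0.058 rim -18.9 housing width 37.8 inner width 23.0 inner edge -10.5 ctr [0.0019 0.0009 0.058 ]
0.06 rim -19.7 housing width 37.3 inner width 22.7 inner edge -11.4 ctr [0.0026 0.0017 0.06  ]
0.002791428874031408
pad face -7.876174131294985 width 0.01389177783310282 black 0.029634459667632538 -1.971288504366473
```

```bash
python3 -m pendant '[[-2,0,0,0],[-5,0,0,0],[-10,0,0,0],[-30,0,0,0],[-40,0,0,0],[-40,0,0,0],[0,-40,-40,0],[0,-40,-40,0],[0,0,0,0],[0,0,0,0]]'; python3 look.py s16
python3 - <<'E'
from h import *
f=grab_frame("top");c=f["img"][110:260,200:380];cv2.imwrite("pics/t16.png",cv2.resize(c,None,fx=4,fy=4,interpolation=cv2.INTER_CUBIC)[:,:,::-1])
E
```

```text
clock: 14.9
position: [0.5318, 0.0394, 0.1872]
tool_rot: [0.739, 1.57, -1.567]
force: [-0.6, 0.1, -0.1]
grip_width: 0.0002
rel axis in tool [-133.2 -145.7 -131.4] yaw y (fin ang if flush) -42.2 =stirrer -32.8 F tool [-0.2  0.1  0.3] t 14.95
```

View pics/s16.png

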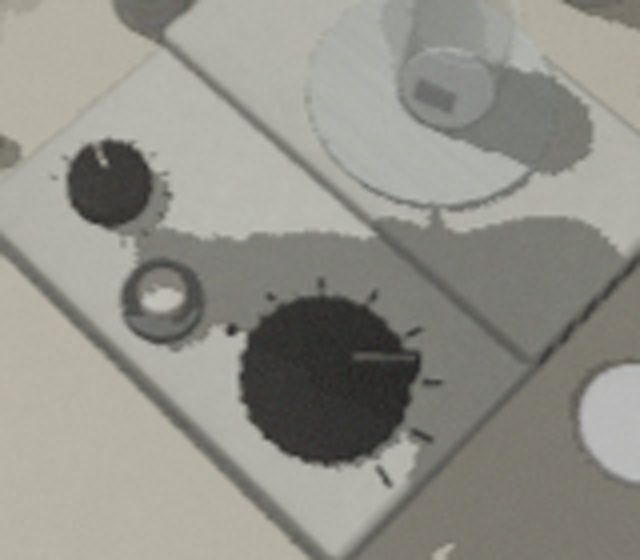

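View pics/t16.png

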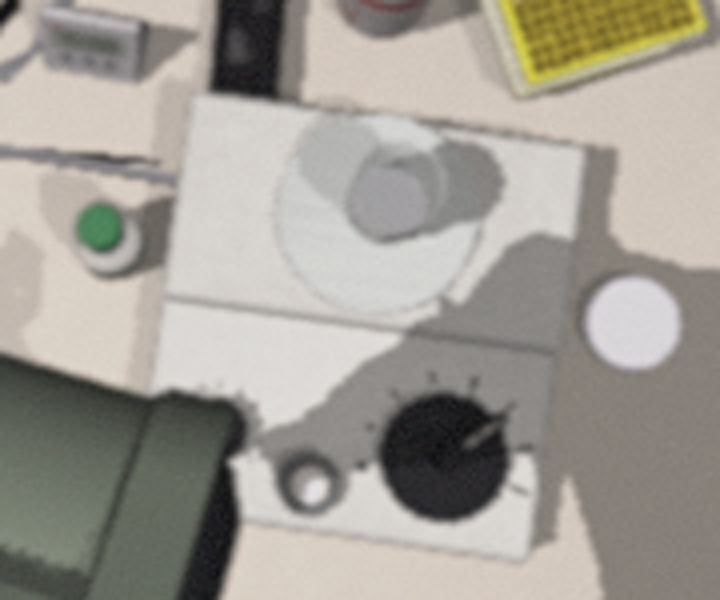

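```bash
python3 -m pendant '[[-40,0,0,0],[-20,-40,-40,0],[0,-40,-40,0],[0,0,0,0],[0,0,0,0]]'; python3 look.py s17
```

```text
clock: 15.62
position: [0.5265, 0.1513, 0.2469]
tool_rot: [0.71, 1.57, -1.599]
force: [-0.8, -0.4, -0.1]
grip_width: -0.0001
rel axis in tool [-193.1 -225.3 -210.6] yaw y (fin ang if flush) -42.3 =stirrer -32.9 F tool [-0.4  0.5 -0.7] t 15.675
```

View pics/s17.png

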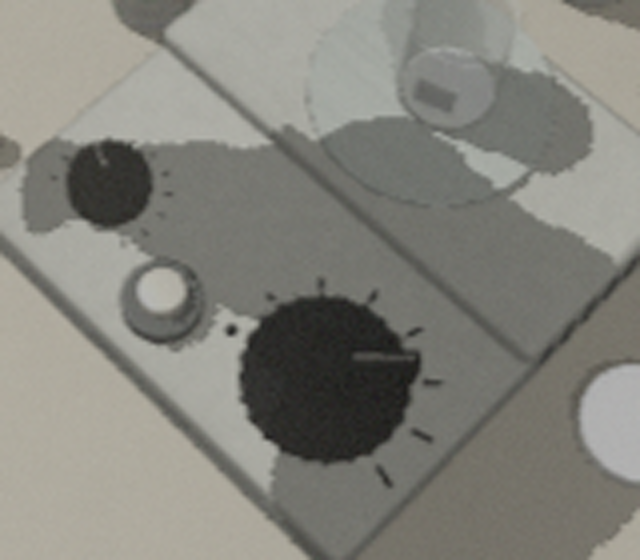

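The start button is up again at (165,288), the same spot as before the press. The pointer is at position 5 (tip at 418,358), and the heat dial and beaker haven't moved.

```bash
python3 -c "from workcell import job_done; print(job_done())"
```

```text
the job is handed in; nothing more can be done
None
```

I set the speed selector to position 5, then pressed the start button once and let it come back up. I handed the job in at about 15.7 s of the 61 s allowed.

- **Selector:** with the closed fingertip I pushed the pointer from 2 through 3 and 4 to 5, never past it. I looked after each click. The pointer tip last appeared within about 2° of position 5, with the finger well clear.
- **Start button:** the press went down about 6 mm at 4.7 N and then met a hard stop, reaching 25 N. The stop was about 5 mm above my estimate of the housing top (about z 55–56 mm, from one view), so I take it to be the button's own bottom stop. The last picture shows the button back up where it started.
- **Surroundings:** the heat dial, beaker and petri dish look unmoved in the last pictures. The bottle looked undisturbed in the top view. I didn't check the bung at the end, but the arm never worked low near it.
- **Disagreement between views:** my first estimate of the stirrer pose had errors of about 2 px (a few mm) at its corners. I used the disc centre re-measured with the wrist camera instead, and it matched the three clicks.

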